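# Spring open the lens case

### The arm

A 6-joint arm with a two-finger parallel gripper is mounted at the origin on the work surface. World frame = base frame: x ahead of the robot, y to its left, z up, the work surface at z = 0. Lengths are in mm, angles in rad, forces in N, time in s.
With the tool pointing down it reaches from about 325 to 875 mm from the base axis. Payload 4.4 kg.
Tool frame: the origin (TCP) lies on the centre line of the jaws, within the pads' length; the fingertips stand ahead of it and the grasp point (between the pads) lies 6 mm ahead of it (ctrl.tcp_to_tips is the z of the fingertips in the tool frame, in mm); z points along the fingers, y is the direction in which the jaws open and shut (so a half turn about z gives the same grasp; the last joint's range is limited). The gripper opens to 85 mm and grips with 20 to 120 N. Pads are 22 mm wide; open, the fingers measure 114 mm over their backs; the gripper's body (76 mm by 85 mm) begins 54 mm behind the grasp point. The pads swing forward as they close: fully open they stand 13 mm farther back than shut.
Start: joints at [-1.403, 0.207, 1.542, -0, 1.393, -0.15], TCP at [179.662, -546.213, 256.282] pointing down, gripper open.
Joint ranges: [-2.73, 2.73], [-0.86, 2.22], [0.23, 2.46], [-1.11, 4.25], [0.08, 2.63], [-2.82, 2.82]. Speed limits (rad/s): [2.79, 2.79, 3.14, 3.14, 3.14, 3.14].

### API

Orientations are given as a 3x3 rotation matrix whose columns are the frame's x, y, z axes.
In Python, from plant import ctrl, sensors, optics gives the robot as it stands. Calls block until the motion is done:
- ctrl.move_ptp(position, orientation): joint-space move of the TCP to a pose.
- ctrl.move_l(position, rot=None, vel=150, threshold=None): straight line of the TCP; rot=None keeps the orientation; vel is the mean speed in mm/s. With threshold (N) it stops when the force on the tool has changed by that much, and returns True; else False.
- ctrl.set_joints(angles): joint-space move.
- ctrl.gripper_to(opening, force=None): finger opening in mm; force is the grip in N (None keeps the last); returns when the fingers have stopped.
- ctrl.hold(seconds).
- ctrl.solve_ik(position, orientation): joint angles nearest the present ones, or None.
- sensors.read_state(): the state.
- optics.grab_frame(name): name is "scene" or "side" or "wrist"; returns (picture, depth): 480x640x3 uint8, red, green, blue; 480x640 float32, mm along the optical axis (not along the pixel's ray), 0 where there is no reading.
- optics.camera_params(name): a dict with "mtx" (3x3 intrinsics, pixels), "R" (3x3) and "t" (3): a world point X has camera coordinates R X + t; the wrist camera has in their place "T_tool_cam" (4x4, takes a point from camera to tool coordinates, whose origin is the TCP and whose axes are the flange's). Camera axes: x right, y down, z forward; pixel columns grow to the right and rows downward; lengths in mm; the calibration is good to about 2 mm. A picture is of the moment at which its call begins: read the wrist's pose just before it. camera_params takes no time and is no camera call.
A pose or a line that the arm cannot do raises ctrl.MotionError and nothing moves.
- ctrl.finish_job(): hands the job in, once; it reports no verdict.
The state is a dict: "t": time; "q": joint angles; "qvel": joint speeds; "tau": joint torques, N m; "eef_pos": TCP position; "eef_rot": TCP orientation; "force": force on the tool from outside, world axes, zero at the start; "wrist_torque": the same for the moment, N m; "grip_width": finger opening in mm.
Only numpy, scipy, OpenCV 4.12 (cv2) and the standard library are available. Lean on these libraries where they do the work, as an engineer would, in place of code of your own. Each camera call takes 0.05 s, during which the arm holds its last target.

### The job

Open the widest of the three latched cases on the bench, using only a fingertip: press down on the front of its lid until the catch lets go, take the finger away so that the lid springs ajar by itself, then push the lid from below its front edge all the way back until it stays fully open. Do not grip or lift anything, keep the case where it stands, and leave the other cases shut and everything else where it is.

Things in the scene. Friction and masses are not known exactly. Their poses are not given: they have to be found in the camera images.
- wide_box: the wide case: black open box (sizes in mm) 120 deep (x), 180 wide (y), walls 80 high; cream lid 8 thick covers it, its top 96 above the bench when shut (8 gap over the rim). One of three such cases in a row, order varies; the other two are 90 wide. Three lenses lie inside, below the rim. Loose, 1.8 kg. Origin under its centre; x from the front (lid's free edge) to the back (hinge), y along the hinge, z up.
- wide_lid (a joint): hinge angle of the wide case's lid, rad: 0 shut and latched, negative pressed in (rigid stop at -0.055), about 0.55 sprung ajar, 1.75 fully back at its stop. Pressing in to -0.04 or beyond throws the catch. The spring lifts no further than 0.55; from above that the lid (0.12 kg, light hinge) falls back to 0.55 unless carried past upright, where it rests back by its weight.
- wide_press (a point): top centre of the flush black disc (22 mm across) on the wide lid, 15 mm in from the middle of its free front edge, 101 mm from the hinge line: where to press straight down, 5.5 mm to the stop, 3 to 5 N until then. Once the finger leaves, the spring lifts the lid ajar in about 0.3 s. The point moves with the lid.
- wide_edge (a point): middle of the lower front (free) edge of the wide lid, on its underside. Moves with the lid: at angle q it lies 116 mm x cos(q) in front of and 116 mm x sin(q) above the hinge point. The underside is bare except for the catch tongue, which stands 26 mm out of it, 16 mm from the front edge, 45 to 70 mm to the left (+y of the case) of this point: push clear of it.
- wide_hinge (a point): middle of the wide lid's hinge line: 56 mm behind the case's origin (+x of the case), 88 mm above the bench; the hinge line runs along the case's y, and the front edge rises as the lid opens
- left_box: narrow case, the same build as the wide one but 90 mm wide, holding one lens; a black specimen mount lies on its lid. Loose, 1.8 kg. Origin under its centre; x from the front (lid's free edge) to the back (hinge), y along the hinge, z up.
- left_lid (a joint): lid angle of that narrow case, rad: 0 shut (catch as on the wide one)
- right_box: the other narrow case, 90 mm wide; a small white jar stands on its lid. Loose, 1.8 kg. Origin under its centre; x from the front (lid's free edge) to the back (hinge), y along the hinge, z up.
- right_lid (a joint): lid angle of that other narrow case, rad: 0 shut (catch as on the wide one)
- mount_a: black specimen mount, disc 30 mm across, 18 mm high, on the bench between robot and cases; origin under its centre
- mount_b: the same kind of mount, on the lid of a narrow case
- test_block: steel hardness test block, disc 60 mm across, 12 mm high, between robot and cases; origin under its centre
- driver: screwdriver 150 mm long lying between robot and cases, under 35 mm high; origin under its middle
- jar: small white jar with black cap, 40 mm across, 30 mm high, on the lid of a narrow case; origin under its centre
- bottle: white bottle 56 mm across, 130 mm high, behind the cases; origin under its centre
- tray: grey divided tray 100 x 160 x 30 mm behind the cases; origin under its centre
- mug: white mug 80 mm across, 90 mm high, behind the cases; origin under its centre

How it is judged:
By the outcome, as a careful person would: the job done as asked, in the order asked, and still so for the second after the job is handed in, with the robot touching nothing.
It also fails if it takes over 40 s, if anything falls off the work surface, if the arm or the gripper's body presses on something with over 40 N, if the wrist force passes 120 N, or if a joint passes its speed limit or range.

## Working session

There is one attempt and no reset: what is moved stays moved. The work goes in short steps, each a Python script; the robot and the scene stay as the last script left them, time stands still between calls to the robot, and variables do not carry over. Pictures are saved under pics/ and viewed, and the job is handed in when it is done.

```bash
ls; mkdir -p pics; python3 - <<'E'
from plant import ctrl,sensors,optics
import cv2
s=sensors.read_state();print(s, ctrl.tcp_to_tips)
for n in("scene","side","wrist"):
    p,d=optics.grab_frame(n);cv2.imwrite(f"pics/{n}0.png",p[:,:,::-1])
    import numpy as np;np.save(f"pics/{n}0.npy",d)
    print(n,optics.camera_params(n))
E
```

```text
pics
{'t': 0.0, 'q': array([-1.40349764e+00,  2.07483379e-01,  1.54294725e+00,  1.54493044e-05,
        1.39346135e+00, -1.50497306e-01]), 'qvel': array([-0.00066494,  0.00090553,  0.00010923,  0.00018305, -0.0009104 ,
       -0.00179176]), 'tau': array([-1.72692908e-03, -3.83038366e+01, -2.91598839e+01, -3.92628917e-04,
        1.07027718e-02,  6.34544961e-06]), 'eef_pos': array([ 179.55189647, -545.52576787,  255.0928611 ]), 'eef_rot': array([[ 9.49927343e-01,  3.12470650e-01, -3.67887330e-04],
       [ 3.12470660e-01, -9.49924700e-01,  2.26975396e-03],
       [ 3.59766234e-04, -2.27105534e-03, -9.99997356e-01]]), 'force': array([0.04147207, 0.53924928, 0.47011398]), 'wrist_torque': array([-0.01621466, -0.06335444,  0.01831708]), 'grip_width': 85.14203206266934} 25.0
scene {'mtx': array([[584.22860084,   0.        , 310.43659021],
       [  0.        , 584.22860084, 225.76755446],
       [  0.        ,   0.        ,   1.        ]]), 'R': array([[ 0.28404436,  0.95881005, -0.00144428],
       [ 0.79380941, -0.23600776, -0.56050599],
       [-0.53775963,  0.15806208, -0.82814911]]), 
[... 258 characters left out ...]
52347 , -0.00533311],
       [-0.30061669,  0.38268169, -0.87360422],
       [ 0.54824856, -0.68017372, -0.48660788]]), 't': array([468.10824552, 253.73577357, 697.96665171])}
wrist {'mtx': array([[341.71093596,   0.        , 312.88674432],
       [  0.        , 341.71093596, 245.59463508],
       [  0.        ,   0.        ,   1.        ]]), 'T_tool_cam': array([[ 1.13479224e-03, -9.64756613e-01, -2.63141386e-01,
         6.57285272e+01],
       [ 9.99998984e-01,  1.32177662e-03, -5.33559760e-04,
        -4.76333622e-01],
       [ 8.62569439e-04, -2.63140513e-01,  9.64757133e-01,
        -1.16263971e+02],
       [ 0.00000000e+00,  0.00000000e+00,  0.00000000e+00,
         1.00000000e+00]])}
```

View pics/scene0.png

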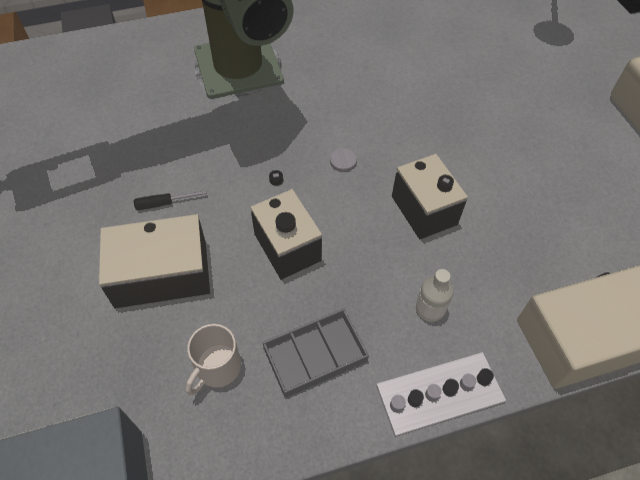

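View pics/side0.png

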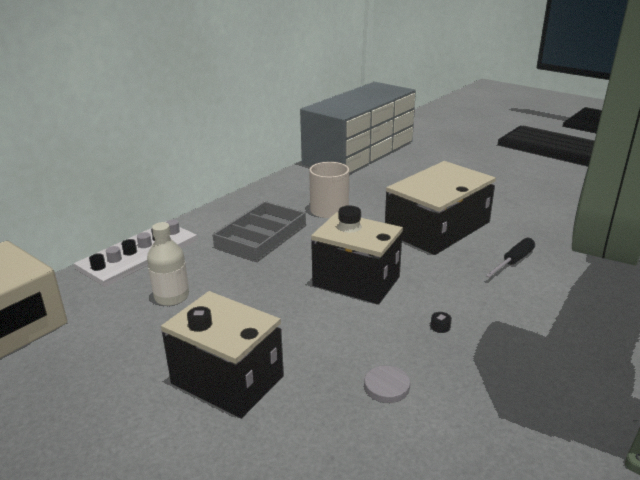

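Scene view: the wide case is at about (152,250) px, with its disc at (150,228) facing the robot, and nothing is on its lid. The screwdriver lies in front of it at (170,200). Next I'll measure them.

```bash
cat > h.py <<'E'
import numpy as np,cv2
from plant import ctrl,sensors,optics
def cloud(name,d):
    c=optics.camera_params(name);K=c["mtx"]
    v,u=np.mgrid[0:480,0:640]
    P=np.stack([(u-K[0,2])/K[0,0]*d,(v-K[1,2])/K[1,1]*d,d],-1)
    W=(P-c["t"])@c["R"]; W[d<=0]=np.nan
    return W
E
python3 - <<'E'
from h import *
for n,(u0,u1,v0,v1) in dict(scene=(90,225,205,310),side=(375,505,150,260)).items():
    p=cv2.imread(f"pics/{n}0.png");d=np.load(f"pics/{n}0.npy");W=cloud(n,d)
    m=np.zeros((480,640),bool);m[v0:v1,u0:u1]=1
    z=W[...,2]
    lid=m&(z>85)&(z<110)&(p.min(2)>90)
    disc=m&(z>85)&(z<110)&(p.max(2)<60)
    lid=lid
    pts=W[lid];print(n,lid.sum(),"z",np.median(pts[:,2]))
    allm=(lid|(m&(z>93)&(z<110)))
    q=W[allm][:,:2].astype(np.float32)
    print("rect",cv2.minAreaRect(q), cv2.boxPoints(cv2.minAreaRect(q)).round(1).tolist())
    # disc: dark pixels surrounded by lid: biggest comp
    k,l,st,ce=cv2.connectedComponentsWithStats(disc.astype(np.uint8))
    for i in range(1,k):
        if st[i,4]>15: print("dark",st[i],np.nanmean(W[l==i],0))
p=cv2.imread("pics/scene0.png");d=np.load("pics/scene0.npy");W=cloud("scene",d)
m=np.zeros((480,640),bool);m[180:215,125:215]=1
o=m&(W[...,2]>6)&(W[...,2]<60);print("driver",np.percentile(W[o],[1,99],axis=0), o.sum())
# obstacles behind
m[:]=0;m[320:395,180:245]=1
o=m&(W[...,2]>20);print("mug",np.percentile(W[o],[1,99],axis=0))
E
```

```text
scene 5752 z 97.70152075432554
rect ((544.4609375, -273.8186340332031), (181.10348510742188, 125.1501235961914), 83.49341583251953) [[472.0, -356.70001220703125], [596.4000244140625, -370.8999938964844], [616.9000244140625, -190.89999389648438], [492.6000061035156, -176.8000030517578]]
dark [144 224  11   8  66] [ 500.06851922 -269.03331386   98.24072311]
side 3424 z 95.93635716636717
rect ((548.9387817382812, -179.26380920410156), (380.12445068359375, 134.03274536132812), 87.87384796142578) [[474.8999938964844, -366.70001220703125], [608.9000244140625, -371.70001220703125], [623.0, 8.199999809265137], [489.0, 13.199999809265137]]
dark [457 188  10   3  24] [ 500.60556719 -266.42312436   96.99155593]
dark [378 235  12   5  48] [512.65446448 -30.06123591  96.6375072 ]
driver [[ 324.72840711 -310.20832749    6.11005961]
 [ 402.17648292 -154.79653721   30.44714243]] 595
mug [[ 721.55047801 -256.71905859   21.01065929]
 [ 809.87302705 -165.28407427   93.99358416]]
```

```bash
cat >> h.py <<'E'
yaw=np.deg2rad(-6.5); O=np.array([544.5,-273.8,0.])
X=np.array([np.cos(yaw),np.sin(yaw),0]);Y=np.array([-np.sin(yaw),np.cos(yaw),0]);Z=np.array([0,0,1.])
def w(x,y,z): return O+x*X+y*Y+z*Z   # case -> world
def Rdown(pitch):  # pitch below horizontal, deg ; tool z forward/down, tool x up/forward
    a=np.deg2rad(pitch); z=np.cos(a)*X-np.sin(a)*Z; x=np.sin(a)*X+np.cos(a)*Z
    return np.stack([x,np.cross(z,x),z],1)
def tcp(tip,R): return tip-25.0*R[:,2]
E
python3 - <<'E'
from h import *
print(ctrl.solve_ik(tcp(w(-45,0,150),Rdown(90)),Rdown(90)))
for p in (0,15,25,35,45,55,65):
    R=Rdown(p); out=[]
    for tip in [(-100,0,110),(-40,-10,105),(-30,-10,120),(-10,-10,160),(56,-10,180),(70,-10,175),(-60,-10,250)]:
        q=ctrl.solve_ik(tcp(w(*tip),R),R); out.append(None if q is None else q.round(2).tolist())
    print(p,out)
E
```

```text
[-0.64580276  0.26963382  1.64101877  0.          1.23094007  1.03843997]
0 [[-1.38, 0.75, 2.33, 1.87, 1.55, -1.51], [-1.19, 0.76, 2.23, 2.06, 1.5, -1.44], [-1.16, 0.71, 2.23, 2.08, 1.47, -1.4], [-1.11, 0.58, 2.24, 2.12, 1.4, -1.3], [-0.96, 0.55, 2.14, 2.25, 1.28, -1.22], [-0.93, 0.57, 2.11, 2.27, 1.26, -1.23], [-1.25, 0.23, 2.37, 1.94, 1.35, -1.07]]
15 [[-1.34, 0.43, 2.4, 1.82, 1.22, -1.26], [-1.16, 0.48, 2.29, 1.97, 1.14, -1.22], [-1.13, 0.43, 2.28, 1.98, 1.11, -1.17], [-1.08, 0.32, 2.27, 1.96, 1.03, -1.04], [-0.93, 0.33, 2.15, 2.04, 0.92, -0.97], [-0.91, 0.36, 2.12, 2.07, 0.9, -0.98], [-1.22, -0.04, 2.35, 1.69, 1.05, -0.71]]
25 [[-1.27, 0.23, 2.4, 1.7, 0.99, -1.01], [-1.11, 0.32, 2.28, 1.83, 0.91, -0.99], [-1.08, 0.28, 2.27, 1.82, 0.88, -0.93], [-1.03, 0.18, 2.24, 1.75, 0.82, -0.77], [-0.9, 0.22, 2.11, 1.78, 0.72, -0.67], [-0.88, 0.26, 2.08, 1.81, 0.7, -0.69], [-1.16, -0.15, 2.29, 1.43, 0.92, -0.41]]
35 [[-1.18, 0.09, 2.36, 1.48, 0.81, -0.68], [-1.04, 0.2, 2.24, 1.58, 0.71, -0.66], [-1.02, 0.17, 2.22, 1.54, 0.7, -0.59], [-0.97, 0.1, 2.18, 1.42, 0.68, -0.4], [-0.85, 0.16, 2.04, 1.3
[... 220 characters left out ...]
-0.91, 0.06, 2.09, 1.01, 0.64, 0.04], [-0.8, 0.14, 1.95, 0.92, 0.6, 0.22], [-0.78, 0.18, 1.92, 0.92, 0.58, 0.23], [-1.01, -0.19, 2.1, 0.82, 0.86, 0.24]]
55 [[-0.98, -0.0, 2.2, 0.78, 0.68, 0.15], [-0.88, 0.13, 2.08, 0.76, 0.62, 0.24], [-0.87, 0.11, 2.05, 0.72, 0.64, 0.3], [-0.84, 0.08, 1.98, 0.63, 0.7, 0.44], [-0.75, 0.17, 1.83, 0.55, 0.71, 0.59], [-0.73, 0.2, 1.81, 0.54, 0.69, 0.61], [-0.92, -0.15, 1.99, 0.54, 0.93, 0.52]]
65 [[-0.89, 0.03, 2.09, 0.45, 0.75, 0.51], [-0.81, 0.15, 1.97, 0.42, 0.72, 0.6], [-0.8, 0.15, 1.94, 0.4, 0.75, 0.64], [-0.77, 0.12, 1.87, 0.36, 0.83, 0.72], [-0.69, 0.22, 1.71, 0.31, 0.87, 0.83], [-0.68, 0.25, 1.68, 0.3, 0.86, 0.85], [-0.84, -0.08, 1.87, 0.33, 1.04, 0.72]]
```

```bash
python3 - <<'E'
from h import *
ctrl.gripper_to(0)
R=Rdown(90)
ctrl.move_ptp(tcp(w(-45,0,170),R),R)
ctrl.move_l(tcp(w(-45,0,112),R),vel=100)
ctrl.hold(0.3)
s=sensors.read_state();print(s['t'],s['eef_pos'],s['force'],s['grip_width'],ctrl.tcp_to_tips)
for n in("side","wrist"):
    p,d=optics.grab_frame(n);cv2.imwrite(f"pics/{n}1.png",p[:,:,::-1])
E
```

```text
3.525 [ 500.15984966 -268.93987976  137.70992605] [-0.23611748  0.1006232   0.42524081] 0.12494600175710918 25.0
```

View pics/wrist1.png

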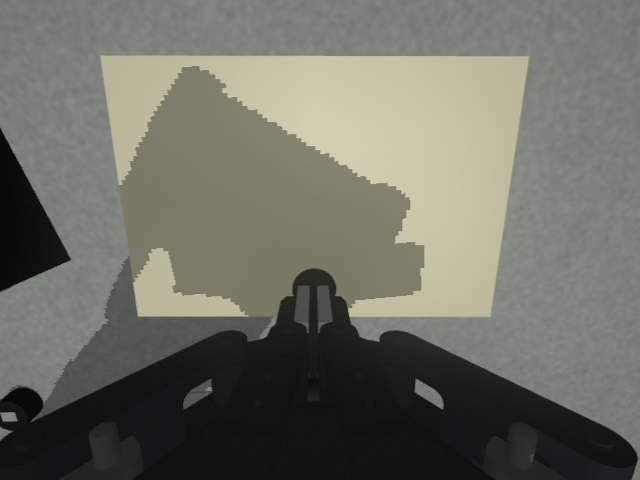

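View pics/side1.png

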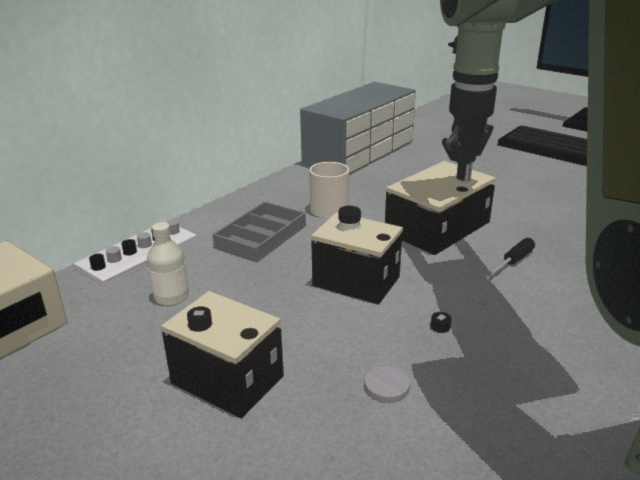

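Wrist view: the fingertips sit right over the disc at (314,285) and the lid's edges are square to the image, so the yaw is right. Now I'll press it.

```bash
python3 - <<'E'
from h import *
R=Rdown(90)
print(ctrl.move_l(tcp(w(-45,0,84),R),vel=15,threshold=9))
s=sensors.read_state();print(s['t'],s['eef_pos'],s['force'])
ctrl.hold(0.1);s=sensors.read_state();print(s['eef_pos'],s['force'])
ctrl.move_l(tcp(w(-45,0,250),R),vel=300)
ctrl.hold(0.5)
s=sensors.read_state();print(s['t'],s['eef_pos'],s['force'])
for n in("side","scene"):
    p,d=optics.grab_frame(n);cv2.imwrite(f"pics/{n}2.png",p[:,:,::-1]);np.save(f"pics/{n}2.npy",d)
    W=cloud(n,d); C=(W-O)@np.stack([X,Y,Z],1)
    m=(p.min(2)>70)&(C[...,2]>90)&(C[...,2]<175)&(abs(C[...,0])<75)&(abs(C[...,1])<92)
    c=C[m]; f=np.polyfit(c[:,0],c[:,2],1);print(n,m.sum(),"lid angle",-np.arctan(f[0]))
E
```

```text
True
4.975 [ 499.47422507 -268.66935002  115.73748212] [-1.10386328  0.72353708  5.54974627]
[ 499.48322853 -268.65664437  115.73809743] [-1.4266367   0.52988343  4.95415201]
6.2583 [ 499.67254851 -268.63277935  274.50691911] [-0.21483894 -0.39350126 -0.2526904 ]
side 885 lid angle 0.4916526589163756
scene 6960 lid angle 0.5523476876896031
```

View pics/side2.png

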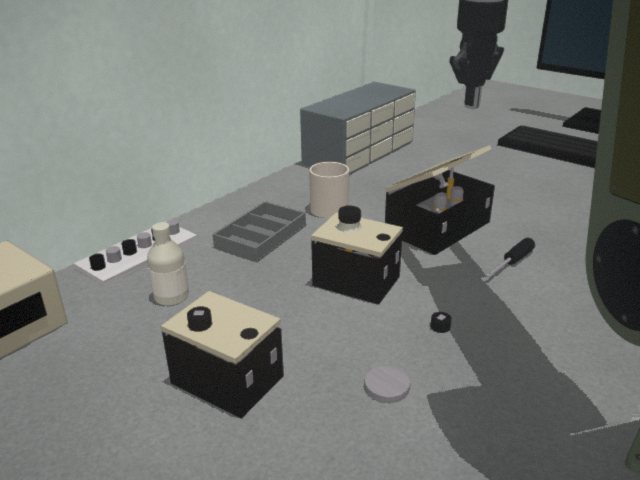

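Side view: the lid is ajar, at about 0.55 rad in the scene depth. An orange part shows under the lid near (450,187). Before going in, I'll check whether it is the tongue and whether it is clear of the finger path.

```bash
python3 - <<'E'
from h import *
c=optics.camera_params("side")
def pr(x,y,z):
    p=c["R"]@w(x,y,z)+c["t"];p=c["mtx"]@p;return (p[:2]/p[2]).round(0)
q=.55;n=np.array([-np.sin(q),-np.cos(q)])  # underside normal (out, down/forward)
for y in(45,57,70,-10,-57):
    b=np.array([56-100*np.cos(q),88+100*np.sin(q)]);t=b+26*n
    print(y,pr(b[0],y,b[1]),pr(t[0],y,t[1]), t)
p=cv2.imread("pics/side2.png")[130:260,370:510];cv2.imwrite("pics/crop2.png",cv2.resize(p,None,fx=5,fy=4,interpolation=cv2.INTER_CUBIC))
E
```

```text
45 [443. 171.] [448. 185.] [-42.84232016 118.10308532]
57 [439. 173.] [444. 187.] [-42.84232016 118.10308532]
70 [435. 175.] [440. 189.] [-42.84232016 118.10308532]
-10 [461. 163.] [466. 176.] [-42.84232016 118.10308532]
-57 [476. 156.] [480. 169.] [-42.84232016 118.10308532]
```

View pics/crop2.png

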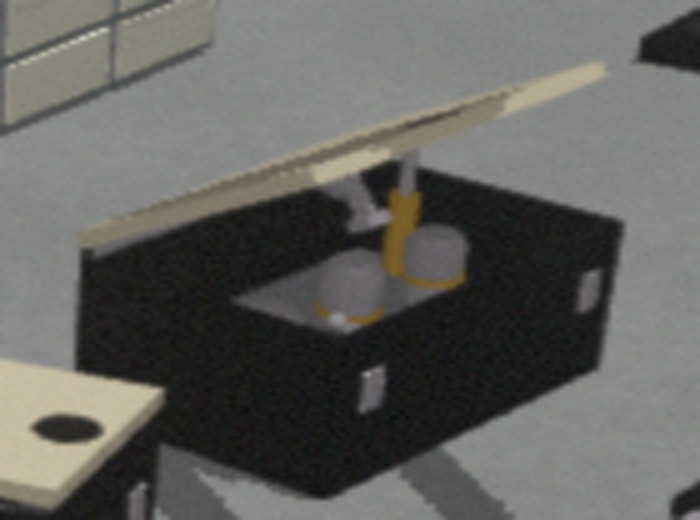

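The tongue at px (440,179) is where I predicted; the orange part is a lens inside, below the rim. I'll push at y=-20.

```bash
python3 - <<'E'
from h import *
R=Rdown(45); y=-20
ctrl.move_l(tcp(w(-100,0,270),Rdown(90)),vel=250)
ctrl.move_ptp(tcp(w(-130,y,230),R),R)
ctrl.move_l(tcp(w(-120,y,106),R),vel=150)
print(ctrl.move_l(tcp(w(-30,y,106),R),vel=80,threshold=4))
ctrl.hold(.2)
s=sensors.read_state();print(s['t'],s['eef_pos'],s['force'], (s['eef_pos']+25*s['eef_rot'][:,2]-O)@np.stack([X,Y,Z],1))
for n in("side","scene"):
    p,d=optics.grab_frame(n);cv2.imwrite(f"pics/{n}3.png",p[:,:,::-1])
p=cv2.imread("pics/side3.png")[60:260,330:570];cv2.imwrite("pics/crop3.png",cv2.resize(p,None,fx=3,fy=3))
E
```

```text
False
10.0833 [ 494.52624092 -288.37402715  123.64502857] [ 0.02604804 -1.45591493 -0.81975325] [-30.32682702 -20.14689378 105.96555899]
```

View pics/crop3.png

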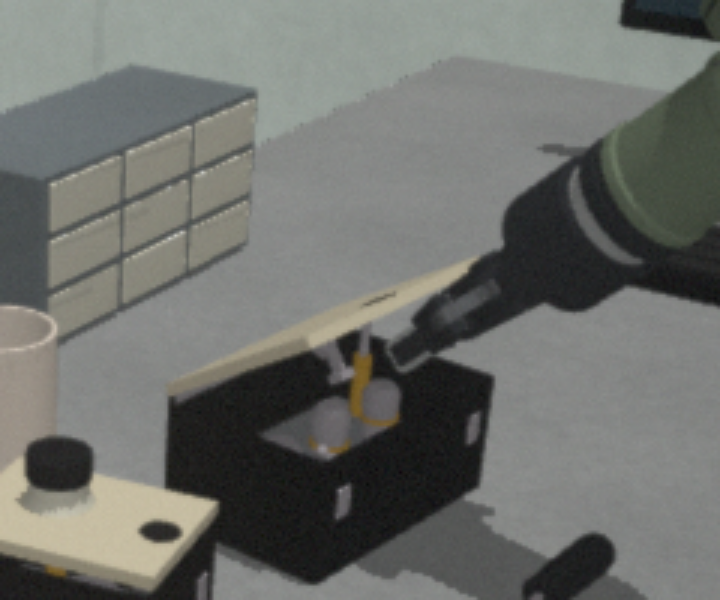

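The finger is under the lid's front edge and clear of the tongue. Now I'll push along the arc.

```bash
python3 - <<'E'
from h import *
R=Rdown(45); y=-20; M=np.stack([X,Y,Z],1)
r=82; o=11/np.sqrt(2)
hit=False
for a in (0.5,0.75,1.0,1.25,1.45,1.6,1.7):
    hit=ctrl.move_l(tcp(w(56-r*np.cos(a)-o,y,88+r*np.sin(a)-o),R),vel=70,threshold=7)
    s=sensors.read_state();print(a,hit,round(s['t'],2),s['force'].round(2),((s['eef_pos']+25*s['eef_rot'][:,2]-O)@M).round(1))
    if hit: break
for n in("side","scene"):
    p,d=optics.grab_frame(n);cv2.imwrite(f"pics/{n}4.png",p[:,:,::-1])
E
```

```text
0.5 False 10.55 [-0.62 -1.14 -0.17] [-23.7 -20.2 119.8]
0.75 False 10.99 [0.41 0.56 0.67] [-11.9 -19.9 135.9]
1.0 False 11.43 [-0.18 -0.42 -0.81] [  3.8 -19.9 149. ]
1.25 False 11.88 [ 0.28 -0.24  0.59] [ 22.4 -20.  158. ]
1.45 False 12.26 [-0.53 -0.6   0.03] [ 38.7 -20.  161.8]
1.6 False 12.58 [ 0.48 -0.58  1.  ] [ 51.1 -20.  162.3]
1.7 False 12.85 [ 0.47  0.83 -0.42] [ 59.2 -20.  161.6]
```

View pics/side4.png

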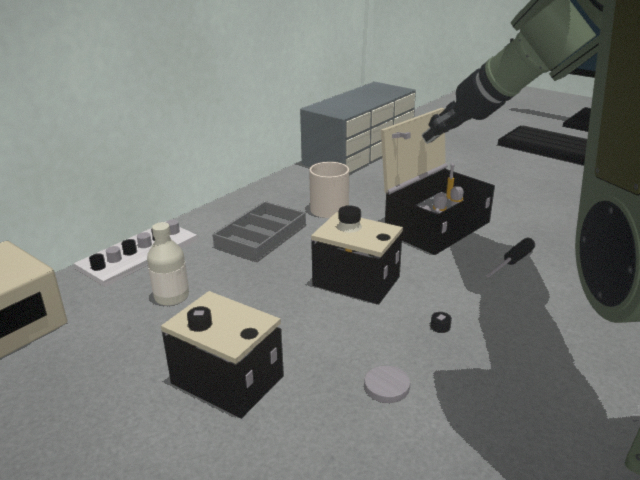

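The lid is standing past upright. I'll ease it to the stop, back away and check.

```bash
python3 - <<'E'
from h import *
R=Rdown(45); y=-20; M=np.stack([X,Y,Z],1)
a=1.78;r=82;o=7.8
print(ctrl.move_l(tcp(w(56-r*np.cos(a)-o,y,88+r*np.sin(a)-o),R),vel=25,threshold=4))
s=sensors.read_state();print(s['t'],s['force'],((s['eef_pos']+25*s['eef_rot'][:,2]-O)@M).round(1))
ctrl.move_l(tcp(w(-20,y,190),R),vel=120)
ctrl.move_l(tcp(w(-150,y,260),R),vel=200)
ctrl.hold(.5)
for n in("side","scene"):
    p,d=optics.grab_frame(n);cv2.imwrite(f"pics/{n}5.png",p[:,:,::-1])
    W=cloud(n,d);C=(W-O)@M
    m=(p.min(2)>70)&(C[...,2]>110)&(C[...,2]<195)&(C[...,0]>30)&(C[...,0]<110)&(abs(C[...,1])<85)
    c=C[m]
    if len(c)>50:
        b=np.polyfit(c[:,2],c[:,0],1);print(n,len(c),"lid angle",np.pi/2+np.arctan(b[0]))
print(sensors.read_state()['t'])
E
```

```text
False
13.3583 [0.13231146 0.42631118 0.23045574] [ 65.3 -20.  160.4]
side 2548 lid angle 1.7210519509824664
scene 1962 lid angle 1.7260923226603255
15.75
```

```bash
python3 - <<'E'
import cv2,numpy as np
a=cv2.imread("pics/scene0.png");b=cv2.imread("pics/scene5.png")
cv2.imwrite("pics/cmp.png",cv2.resize(np.hstack([a[140:400,60:500],b[140:400,60:500]]),(800,236)))
E
```

```text
(no output)
```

View pics/cmp.png

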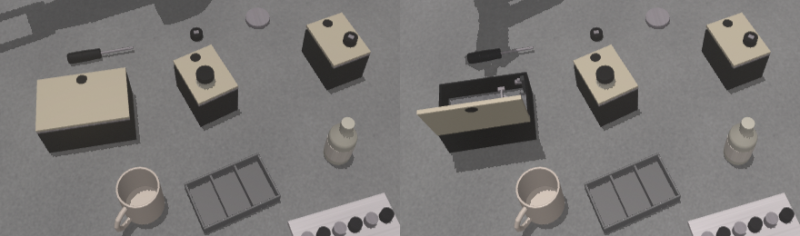

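View pics/side5.png

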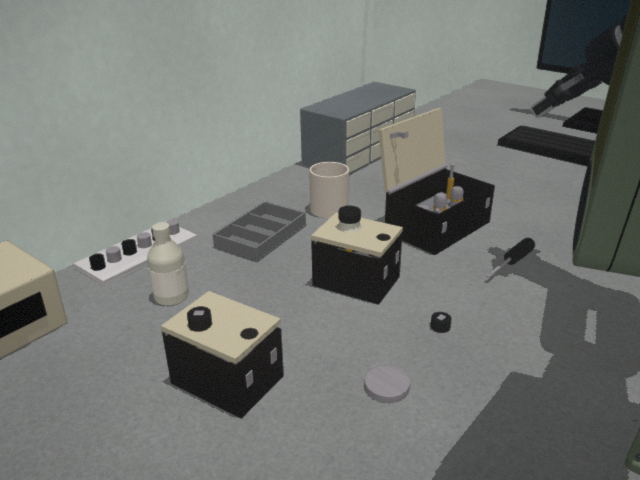

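The lid is back and the robot is clear. The fit gives 1.72 against the stop at 1.75, so I'll refine it without the tongue and edge pixels, and compare the other objects before and after.

```bash
python3 - <<'E'
from h import *
M=np.stack([X,Y,Z],1)
for n in("side","scene"):
    p,d=optics.grab_frame(n);C=(cloud(n,d)-O)@M
    m=(p.min(2)>70)&(C[...,2]>110)&(C[...,2]<195)&(C[...,0]>30)&(C[...,0]<110)&(C[...,1]<30)&(C[...,1]>-75)
    m=cv2.erode(m.astype(np.uint8),np.ones((5,5)))>0
    c=C[m]
    for _ in range(6):
        A=np.c_[c[:,2],c[:,1],np.ones(len(c))];b=np.linalg.lstsq(A,c[:,0],rcond=None)[0];r=c[:,0]-A@b
        c=c[abs(r)<2.5*r.std()]
    print(n,len(c),"angle",np.pi/2+np.arctan(b[0]),"slope y",b[1],"x at z=88",b[0]*88+b[2],r.std())
    a=cv2.imread(f"pics/{n}0.png").astype(int);dd=abs(a-p[:,:,::-1]).max(2)>40
    k,l,st,_=cv2.connectedComponentsWithStats(dd.astype(np.uint8));print([s[:5].tolist() for s in st[1:] if s[4]>25])
E
```

```text
side 931 angle 1.7495335057080539 slope y -0.0038098372596166996 x at z=88 57.495277501583864 1.3198722763041852
[[594, 7, 46, 163, 919], [615, 26, 5, 15, 54], [532, 74, 78, 40, 1279], [395, 124, 19, 10, 42], [382, 141, 30, 16, 86], [391, 162, 104, 47, 2643], [574, 163, 18, 84, 338], [618, 180, 22, 64, 133], [378, 216, 7, 6, 26], [489, 248, 21, 20, 216], [500, 250, 78, 86, 1960], [573, 251, 18, 17, 194], [607, 260, 7, 11, 26], [580, 268, 60, 31, 883], [585, 310, 11, 34, 281], [474, 322, 79, 77, 3405], [631, 342, 9, 30, 169], [626, 377, 14, 27, 160], [432, 401, 196, 79, 8075]]
scene 699 angle 1.7568393449893525 slope y 0.001063529017727216 x at z=88 62.687607278159945 0.6329651596677444
[[245, 1, 12, 22, 118], [277, 0, 30, 40, 349], [76, 11, 27, 9, 100], [66, 18, 77, 108, 4011], [0, 129, 157, 83, 4394], [180, 129, 33, 17, 124], [231, 128, 69, 39, 1491], [78, 215, 125, 69, 5100], [102, 272, 101, 17, 151]]
```

```bash
python3 -c "
from plant import ctrl,sensors
print(sensors.read_state()['t']);ctrl.finish_job()"
```

```text
15.85
the job is handed in; nothing more can be done
```

The wide case is open and the job is handed in at 15.85 s, with the arm clear of everything.

- **Press:** I pressed the disc straight down with the closed fingertips. The catch let go, and after a fast retreat upward the lid sprang ajar by itself, to 0.55 rad in the scene camera. The side camera read 0.49 from fewer points.
- **Push:** I put the finger under the front edge, 20 mm to the side away from the tongue, and pushed the lid back along its arc. No force threshold tripped during the push, and the readings between moves stayed below 2 N.
- **Lid now:** The first fit gave 1.72 rad. With the tongue and edge pixels left out it gave 1.750 (side) and 1.757 (scene), so the lid is at its 1.75 stop.
- **Everything else:** The case stands where it was, within the measuring error of about 2 mm. The other two cases are still shut with the jar and mount on their lids. In the before and after pictures, the only other differences look like the arm and shadows.

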